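Snap the keeper onto the pencil grinder's dock

TASK

The pencil grinder lies in its bench dock; lock it in. Pick up the loose steel keeper by its rib, lower it level so that the dock's two black snap hooks come up through its two windows, and push it straight down until both hooks have clicked over it and it sits fully home on both posts, then let go. Push gently: stop when it bottoms and never load the dock with more than about 45 N; leave the grinder lying in its saddle and do not shift the polishing bar, sanding block or marker.

Things in the scene. Friction and masses are not known exactly. Their poses are not given: they have to be found in the camera images.
- dock: Fixed dock: aluminium base plate 84 x 136 x 8 mm, origin at the centre of its underside, z up, x along the grinder, y from hook to hook. Black saddle in the middle, floor z = 12 mm, holds the grinder (top z = 33 mm). At y = +-58 mm two aluminium posts, 44 x 14 mm, with rubber-padded tops: the seat. Their height is set anew each time and not measured: both at the same z, 36 to 48 mm.
- hook_left (a joint): Black cantilever hook on the +y post, rising with it: inward bend, rad; 0 at rest, about 0.1 just before the click, then back to about 0. 14 mm wide (x), arm at dock y 38 to 42 mm. Tip at y = 39.5, 25 mm above the seat; from there a ramp slopes down and outward to a barb reaching y = 46.5, whose underside is 11 mm above the seat.
- hook_right (a joint): The same for the mirrored hook on the -y post (barb pointing to -y). The dock is alike when turned 180 degrees.
- keeper: Loose steel keeper, 0.12 to 0.2 kg, lying flat on the pad, rib up: bar 44 mm (x) x 124 mm (y) x 10 mm with a window near each end and an upright grip rib on its middle. Origin at the centre of the underside, z up. Alike when turned 180 degrees. Pressing both hooks over takes about 8 to 20 N in all, by friction.
- keeper_window_a (a point): Centre, on the underside, of the rectangular through window at the keeper's +y end: 20 mm in x, 11 mm in y (from 32 to 43 mm from the keeper's centre).
- keeper_window_b (a point): The same for the window at the -y end.
- keeper_grip (a point): Point in the grip rib on its vertical centre line, 34 mm above the keeper's underside. Rib: 14 mm thick (x), 44 mm long (y), top 41 mm above the underside; grip it across its thickness, closing along the keeper's x.
- keeper_end_a (a point): Point on the keeper's underside at its +y end, 56 mm from its centre (over a post when fitted).
- keeper_end_b (a point): Point on the keeper's underside at its -y end, 56 mm from its centre.
- pencil_grinder: Black air pencil grinder, 197 x 21 x 21 mm, lying loose in the dock's saddle along the dock's x; origin at the centre of its underside.
- polish_bar: Brown bar of polishing compound, 37 x 92 x 28 mm, on the pad beyond the work; origin at the centre of its underside. Leave alone.
- sanding_block: Sanding block, 52 x 85 x 27 mm, on the pad beyond the work; origin at the centre of its underside. Leave alone.
- marker: White marker pen, 130 x 16 x 17 mm, on the pad beyond the work; origin at the middle of its underside. Leave alone.
Not all that is in view belongs to the job. Of the things that look like the keeper, take the one that is farthest from the robot's base at the start.

How it is judged:
By the outcome, as a careful person would: the job done as asked, in the order asked, and still so for the second after the job is handed in, with the robot touching nothing.
It also fails if it takes over 38 s, if anything falls off the work surface, if the arm or the gripper's body presses on something with over 40 N, if the wrist force passes 120 N, or if a joint passes its speed limit or range.

ROBOT

A 6-joint arm with a two-finger parallel gripper is mounted at the origin on a cart in front of the work surface, level with it; the furniture and walls round the work are solid. World frame = base frame: x ahead of the robot, y to its left, z up, the work surface at z = 0. Lengths are in m, angles in rad, forces in N, time in s.
With the tool pointing down it reaches from about 0.35 to 0.8 m from the base axis. Payload 7.3 kg.
Tool frame: the origin (TCP) lies on the centre line of the jaws, within the pads' length; the fingertips stand 19 mm ahead of it and the grasp point (between the pads) is the TCP (arm.tip_reach is the distance from the TCP to the fingertips, in m); z points along the fingers, y is the line along which they close (so a half turn about z gives the same grasp; the last joint's range is limited). The gripper opens to 85 mm and grips with 20 to 120 N. Pads are 22 mm wide; open, the fingers measure 114 mm over their backs; the gripper's body (76 mm by 85 mm) begins 54 mm behind the grasp point. The pads swing forward as they close: fully open they stand 13 mm farther back than shut.
Start: joints at [-1.32, 0.342, 1.524, -0, 1.275, -0.146], TCP at [0.203, -0.484, 0.25] pointing down, gripper open.
Joint ranges: [-2.53, 2.53], [-0.77, 2.02], [0.04, 2.7], [-1, 4.14], [0.28, 2.66], [-3.11, 3.11]. Speed limits (rad/s): [2.57, 2.57, 3.14, 3.14, 3.14, 3.14].

INTERFACE

Orientations are given as a unit quaternion [x, y, z, w].
In Python, from bench import arm, camera, camera_info, cut_out gives the robot as it stands.
- The arm moves only by the tool send_rows, never from a script. Its arguments are lists of equal length, an entry for each row: "translation": the shift along the tool's x, y, z in cm, a list of three; "turn": the turn about the tool's z in rad; "claw": the opening in per cent of the stroke, from 0 (shut) to 100 (fully open). In form: {"translation": [[tx, ty, tz], ...], "turn": [turn, ...], "claw": [claw, ...]}. A call has 1 to 12 rows; each row shifts and turns the commanded pose from where the row before left it, along the tool's axes as they then stand; what a row does not reach is not made up. A row lasts 1/10 s, in which the tool goes at most 50 mm and 8.59 degrees, less where a joint would pass 70% of its speed; a pose out of reach is approached as far as the arm can. A call with a gripper value outside its range is refused whole. The fingers move at their own pace and stop on an object; "grip_force" is the grip in N (left out, the last holds). Time passes only in rows, so rows that do not move let the fingers close. It gives the time, the measured TCP pose, the force, the opening and the grip force at its end, in the units of the state.
- arm.read_state(): the state, without advancing time (a new reading comes with each control period).
- camera(name): name is "scene" or "top" or "wrist"; returns (picture, depth): 400x640x3 uint8, blue, green, red; 400x640 float32, m along the optical axis (not along the pixel's ray), 0 where there is no reading.
- camera_info(name): a dict with "K" (3x3 intrinsics, pixels), "origin" and "attitude" of the camera in the world. Camera axes: x right, y up, looking along -z (the intrinsics and any distortion apply to the point x, -y, -z); pixel columns grow to the right and rows downward; lengths in m; the calibration is good to about 2 mm. A picture is of the moment at which its call begins: read the wrist's pose just before it. camera_info takes no time and is no camera call; for the wrist camera it gives the pose at the moment of the call.
- arm.hand_in(): hands the job in; it is judged then, once.
Trained networks look in the newest picture that a camera, given by its name, has taken for a name from the list of things; names that differ only in an ending like _2 or _b are one class to them, and where a whole thing is asked for, a point or a joint stands for the part that bears it (a point fixed in the world has none). Each returns a list of dicts, best first, with "confidence" (0 to 1); they miss things now and then, are a little off and sometimes report something else, mostly with a low value. They report only what shows in the picture. A call takes as long as a camera call. They do not tell look-alikes from the thing itself.
- cut_out(target, camera): "region" (400x640 bool, what is visible of it) and "rect" ([centre column, centre row, width, height] in pixels, round what is visible of it).
The state is a dict: "time": time; "q": joint angles; "joint_velocities": joint speeds; "joint_efforts": joint torques, N m; "tcp_pos": TCP position; "tcp_rot": TCP orientation; "ft_force": force on the tool from outside, world axes, zero at the start; "wrist_torque": the same for the moment, N m; "width": finger opening in m; "finger_force": force on a finger pad.
Only numpy, scipy, OpenCV 4.12 (cv2) and the standard library are available. Lean on these libraries where they do the work, as an engineer would, in place of code of your own. Each camera call takes 0.05 s, during which the arm holds its last target. There are 200 camera calls.

## Working session

There is one attempt and no reset: what is moved stays moved. The work goes in short steps, Python scripts to look and compute and a tool call to move; the robot and the scene stay as the last step left them, time stands still between calls to the robot, and variables do not carry over. Pictures are saved under pics/ and viewed, at most 13 in all, crops included, and the job is handed in when it is done.

Besides the shell and the picture viewer there is one more tool, called by a JSON object that holds its "name" and its "arguments". send_rows: Moves the arm, as the interface text tells. Its arguments: {"type":"object","properties":{"translation":{"type":"array","items":{"type":"array","items":{"type":"number"}}},"turn":{"type":"array","items":{"type":"number"}},"claw":{"type":"array","items":{"type":"number"}},"grip_force":{"type":"number"}},"required":["translation","turn","claw"]}

```bash
mkdir -p pics
cat > h.py <<'E'
import numpy as np, cv2
from bench import arm, camera, camera_info, cut_out
def cloud(d,info):
    K=np.array(info["K"]);v,u=np.mgrid[0:400,0:640]
    p=np.stack([(u-K[0,2])/K[0,0]*d,-(v-K[1,2])/K[1,1]*d,-d],-1)
    A=np.array(info["attitude"],float)
    if A.shape!=(3,3):
        from scipy.spatial.transform import Rotation as R
        A=R.from_quat(A).as_matrix()
    return p@A.T+np.array(info["origin"])
E
python3 - <<'E'
from h import *
out=[]
for n in ("top","scene"):
    im,d=camera(n); i=camera_info(n); P=cloud(d,i); 
    print(n,i)
    for t in ("keeper","dock","pencil_grinder","keeper_window_a","hook_left","polish_bar"):
        for c in cut_out(t,n)[:4]:
            m=c["region"]&(d>0); 
            if m.sum()>5: print(n,t,round(c["confidence"],2),np.round(c["rect"]),np.round(np.median(P[m],0),3), np.round(np.percentile(P[m][:,2],[2,50,98]),3))
    cv2.imwrite(f"pics/{n}0.png",im); np.savez(f"{n}0.npz",im=im,d=d,P=P)
print(arm.read_state())
E
```

```text
top {'K': array([[433.72602842,   0.        , 316.89521151],
       [  0.        , 433.72602842, 198.59889185],
       [  0.        ,   0.        ,   1.        ]]), 'origin': array([ 0.51614145, -0.00154433,  1.0056819 ]), 'attitude': array([-0.03336015,  0.02198034,  0.71439688, -0.69859936])}
top keeper 0.77 [302. 270.  53.  45.] [0.435 0.048 0.01 ] [-0.002  0.01   0.042]
top keeper 0.76 [388. 212.  54.  37.] [ 0.563 -0.142  0.01 ] [-0.002  0.01   0.041]
top dock 0.64 [260. 210.  62.  41.] [0.573 0.141 0.009] [0.004 0.009 0.058]
top pencil_grinder 0.92 [256. 210.  11.  86.] [0.548 0.152 0.029] [-0.001  0.029  0.034]
top keeper_window_a 0.96 [305. 270.  56.  43.] [0.433 0.045 0.01 ] [-0.001  0.01   0.042]
top keeper_window_a 0.9 [385. 212.  57.  43.] [ 0.564 -0.144  0.01 ] [-0.002  0.01   0.041]
top hook_left 0.4 [237. 207.   5.   4.] [0.577 0.188 0.06 ] [0.037 0.06  0.067]
top polish_bar 0.57 [381. 120.  46.  20.] [ 0.775 -0.137  0.026] [-0.001  0.026  0.03 ]
scene {'K': array([[513.0684108 ,   0.        , 322.90268001],
       [  0.        , 513.0684108 , 202.45729665],
       [  
[... 862 characters left out ...]
ime': 0.7, 'q': array([-1.32000954e+00,  3.41968371e-01,  1.52408857e+00,  3.37786239e-05,
        1.27539781e+00, -1.46000130e-01]), 'joint_velocities': array([-0.00180477, -0.00145002, -0.00041465, -0.00117485, -0.00066594,
       -0.00084333]), 'joint_efforts': array([-2.21646747e-03, -4.33456922e+01, -2.46242023e+01, -2.58030232e-04,
        3.10150117e-04,  4.03324435e-06]), 'tcp_pos': array([ 0.20292498, -0.48422168,  0.25034193]), 'tcp_rot': array([9.80385450e-01, 1.97089739e-01, 1.97469154e-05, 6.80112850e-05]), 'ft_force': array([-0.89789344, -1.08878161, -0.57662231]), 'wrist_torque': array([ 0.03752944, -0.00487702,  0.00368471]), 'finger_force': 0.0, 'width': 0.08558496608050806}
```

View pics/top0.png

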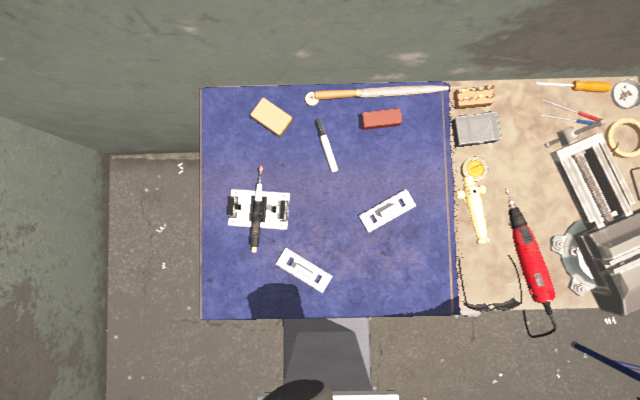

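View pics/scene0.png

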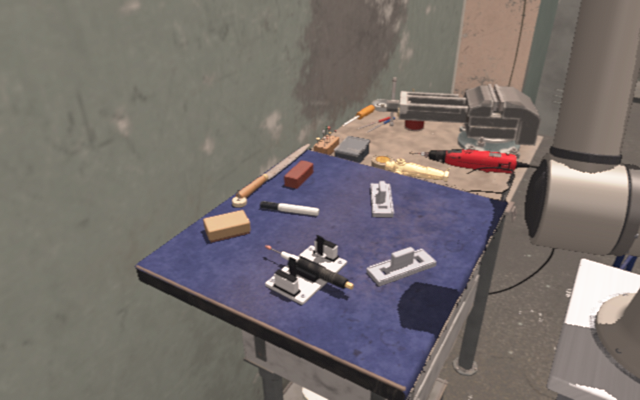

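Two candidates: one at top px (304,270), 0.44 m from the base, and one at (388,211), 0.58 m. The one at (388,211) is farthest, so it is the keeper meant. I'll confirm with a crop and measure poses.

```bash
cat >> h.py <<'E'
def pose(pts,L,W):
    "centre and long axis angle (deg) of a rectangle of points (m)"
    c,s,a=cv2.minAreaRect((pts[:,:2]*1000).astype(np.float32))
    if s[0]<s[1]: a+=90
    return np.array(c)/1000,np.array(sorted(s)),(a+90)%180-90
E
python3 - <<'E'
from h import *
for n in ("top","scene"):
    z=np.load(f"{n}0.npz"); P=z["P"];d=z["d"]
    if n=="top":
        im=z["im"]; cv2.imwrite("pics/crop1.png",cv2.resize(np.hstack([im[180:245,345:430],im[235:300,260:345]]),None,fx=4.5,fy=4.5,interpolation=cv2.INTER_CUBIC)) 
    def near(x,y,r,lo,hi): return P[(d>0)&(np.hypot(P[...,0]-x,P[...,1]-y)<r)&(P[...,2]>lo)&(P[...,2]<hi)]
    for nm,x,y in (("far",.563,-.142),("near",.435,.048)):
        b=near(x,y,.085,.006,.05); r=near(x,y,.085,.03,.05)
        print(n,nm,"bar",pose(b,0,0),"rib",pose(r,0,0),r[:,:2].mean(0),np.median(r[:,2]))
    b=near(.573,.148,.1,.004,.08)
    q=near(.573,.148,.1,.05,.08); print(n,"hooks")
    for sgn in (1,-1):
        k=q[(q[:,1]-.148)*sgn>0]
        if len(k): print(k.mean(0),k[:,2].max(),len(k))
        k=near(.573,.148+sgn*.055,.04,.0345,.05); 
        if len(k): print("post",np.median(k,0),len(k),pose(k,0,0))
    print("plate",pose(near(.573,.14,.1,.005,.011),0,0), "pad z",np.median(near(.5,-.05,.03,-.02,.02)[:,2]))
E
```

```text
top far bar (array([ 0.56426166, -0.14567572]), array([ 43.90282059, 124.02532959]), -61.691749572753906) rib (array([ 0.56423547, -0.14563678]), array([13.93010807, 43.45166397]), -62.30770492553711) [ 0.56409237 -0.14532116] 0.039902239850272636
top near bar (array([0.43320572, 0.04826852]), array([ 44.29499435, 123.80802155]), 57.25724411010742) rib (array([0.43322781, 0.04805137]), array([14.16955471, 43.55016708]), 57.92274475097656) [0.43355861 0.04775408] 0.039892373612696486
top hooks
[0.57788583 0.19062687 0.06016373] 0.06696010680248465 26
post [0.57977561 0.20590291 0.03943707] 126 (array([0.57891321, 0.20101175]), array([26.27214432, 42.99910736]), -5.067543029785156)
[0.57067279 0.10873983 0.05889229] 0.0666673317165496 33
post [0.56842228 0.09193001 0.03921652] 112 (array([0.57009052, 0.09753093]), array([24.61460114, 42.66452408]), -6.775047302246094)
plate (array([0.55805878, 0.15164183]), array([117.74861145, 135.26872253]), 84.22241973876953) pad z -0.0011065038274531425
scene far bar (array([ 0.56381915, -0.14488879]), array([ 44.14427567, 126.18513489]), -61.85233
[... 210 characters left out ...]
47.70717239, 127.28005981]), 55.714054107666016) rib (array([0.432785  , 0.04928474]), array([15.8926487 , 44.14910889]), 54.60713195800781) [0.43230678 0.05118044] 0.03904246031827607
scene hooks
[0.5776744  0.19121747 0.05827934] 0.06580761984165096 75
post [0.57789535 0.20753969 0.03936517] 211 (array([0.58026642, 0.20237917]), array([28.45157623, 44.2702446 ]), 2.3980658054351807)
[0.56999052 0.11020608 0.05771164] 0.06512870650843883 52
post [0.56524414 0.09786149 0.03961845] 136 (array([0.56638788, 0.09971509]), array([26.65441895, 43.44968033]), 18.73047637939453)
plate (array([0.57423694, 0.1502587 ]), array([ 84.61141968, 137.4208374 ]), 84.80126953125) pad z -0.00044654666920346253
```

View pics/crop1.png

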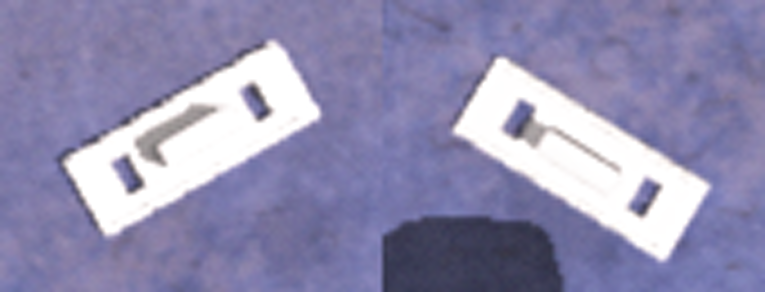

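The left crop, the (388,211) candidate, clearly shows a bar with two windows and a rib. It is the farthest one, so I'm taking it. Pose: centre (0.564, -0.146), long axis -62°. The dock is at about (0.574, 0.150), y axis 84.5°, seat about 0.040. I'll move above the keeper.

{"name": "send_rows", "arguments": {"translation": [[2.5, -0.9, 0.7], [4.0, -1.5, 0.9], [4.1, -1.55, 0.9], [4.1, -1.55, 0.9], [4.1, -1.55, 0.9], [4.1, -1.55, 0.9], [4.1, -1.55, 0.9], [4.1, -1.55, 0.9], [4.1, -1.55, 0.9], [4.1, -1.55, 0.9], [4.1, -1.5, 0.9], [3.0, -1.0, 0.6]], "turn": [0, 0, 0, 0, 0, 0, 0, 0, 0, 0, 0, 0], "claw": [60, 60, 60, 60, 60, 60, 60, 60, 60, 60, 60, 60], "grip_force": 60}}

```text
time: 1.9
tcp_pos: [0.5655, -0.1431, 0.1466]
tcp_rot: [0.98, 0.198, -0.0, -0.0]
ft_force: [0.1, -1.3, 0.9]
width: 0.0512
finger_force: 0.0
```

{"name": "send_rows", "arguments": {"translation": [[0, 0, 0], [0, 0, 0], [0, 0, 0], [0, 0, 0], [0, 0, 0], [0, 0, 0], [0, 0, 0], [0, 0, 0], [0, 0, 0], [0, 0, 0], [0, 0, 0], [0, 0, 0]], "turn": [-0.13, -0.14, -0.14, -0.14, -0.14, -0.14, -0.14, -0.14, -0.14, -0.14, -0.14, -0.13], "claw": [60, 60, 60, 60, 60, 60, 60, 60, 60, 60, 60, 60]}}

```text
time: 3.1
tcp_pos: [0.5641, -0.1454, 0.1473]
tcp_rot: [0.514, 0.858, -0.0, 0.0]
ft_force: [-0.2, -0.1, 0.6]
width: 0.0511
finger_force: 0.0
```

```bash
cat >> h.py <<'E'
from scipy.spatial.transform import Rotation as R
def delta(x,y,z,ang):
    "tool-axis shift (cm) and turn (rad) to put the TCP at x,y,z with tool y at ang deg (mod 180)"
    s=arm.read_state(); r=R.from_quat(s["tcp_rot"]).as_matrix()
    a=np.degrees(np.arctan2(r[1,1],r[0,1])); t=-((ang-a+90)%180-90)
    print("t",round(s["time"],2),"tcp",np.round(s["tcp_pos"],4),"yaw_y",round(a,2),"tilt z",np.round(r[:,2],4),"F",np.round(s["ft_force"],1),"w",round(s["width"],4))
    print("shift cm",np.round(r.T@(np.array([x,y,z])-s["tcp_pos"])*100,2),"turn",round(np.radians(t),3))
E
python3 - <<'E'
from h import *
i=camera_info("wrist"); im,d=camera("wrist"); P=cloud(d,i); cv2.imwrite("pics/w1.png",im)
for lo,hi in ((.006,.05),(.03,.05)):
    m=((d>0)&(np.hypot(P[...,0]-.564,P[...,1]+.1456)<.085)&(P[...,2]>lo)&(P[...,2]<hi)).astype(np.uint8)
    n,l,st,_=cv2.connectedComponentsWithStats(m); k=l==1+st[1:,4].argmax()
    print(pose(P[k],0,0),np.median(P[k],0))
delta(.5642,-.1456,.034,28.1)
E
```

```text
(array([ 0.56302399, -0.14762292]), array([ 44.11957169, 124.36206818]), -61.74191474914551) [ 0.55954918 -0.14040711  0.01148097]
(array([ 0.56217249, -0.14677383]), array([13.19873142, 43.18281555]), -61.7001895904541) [ 0.56154294 -0.14524255  0.04173978]
t 3.15 tcp [ 0.564  -0.1454  0.1473] yaw_y 28.51 tilt z [ 0.e+00 -1.e-04 -1.e+00] F [ 0.  -0.8  0.8] w 0.0511
shift cm [-0.02  0.   11.33] turn 0.007
```

View pics/w1.png

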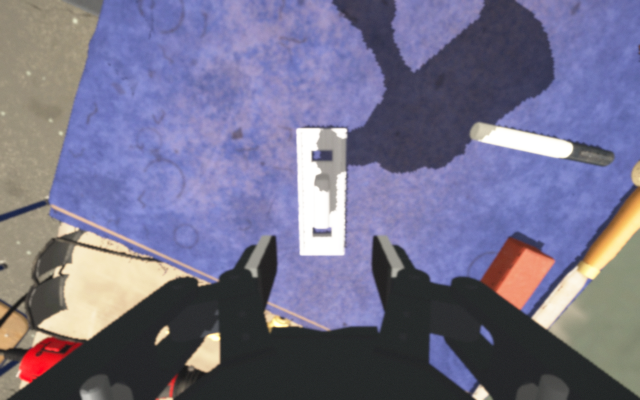

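The wrist view shows the keeper centred between the jaws at px (322,190), aligned with them. Descend and grip.

{"name": "send_rows", "arguments": {"translation": [[-0.08, -0.05, 1.3], [0, 0, 2.5], [0, 0, 2.5], [0, 0, 2.3], [0, 0, 1.5], [0, 0, 0.8], [0, 0, 0.4], [0, 0, 0], [0, 0, 0], [0, 0, 0], [0, 0, 0], [0, 0, 0]], "turn": [0.005, 0, 0, 0, 0, 0, 0, 0, 0, 0, 0, 0], "claw": [60, 60, 60, 60, 60, 60, 60, 60, 0, 0, 0, 0], "grip_force": 60}}

```text
time: 4.35
tcp_pos: [0.5645, -0.1465, 0.0352]
tcp_rot: [0.518, 0.855, 0.0, 0.001]
ft_force: [-1.2, 0.2, 5.2]
width: 0.0126
finger_force: 60.2
```

{"name": "send_rows", "arguments": {"translation": [[0, 0, 0], [0, 0, 0], [0, 0, 0]], "turn": [0, 0, 0], "claw": [0, 0, 0]}}

```text
time: 4.65
tcp_pos: [0.5645, -0.1465, 0.0352]
tcp_rot: [0.518, 0.855, 0.0, 0.001]
ft_force: [-1.6, -0.1, 5.9]
width: 0.0127
finger_force: 60.3
```

{"name": "send_rows", "arguments": {"translation": [[0, 0, -0.4], [0, 0, -1], [0, 0, -2], [0, 0, -2.5], [0, 0, -2.5], [0, 0, -2.5], [0, 0, -1.5], [0, 0, -0.6], [0, 0, 0], [0, 0, 0]], "turn": [0, 0, 0, 0, 0, 0, 0, 0, 0, 0], "claw": [0, 0, 0, 0, 0, 0, 0, 0, 0, 0]}}

```text
time: 5.65
tcp_pos: [0.5634, -0.1461, 0.1635]
tcp_rot: [0.518, 0.855, -0.0, -0.001]
ft_force: [-0.8, 0.1, -2.2]
width: 0.0126
finger_force: 59.4
```

```bash
cat >> h.py <<'E'
def held(im,d,P,s):
    "keeper top-face fit relative to the TCP, in tool axes (mm)"
    r=R.from_quat(s["tcp_rot"]).as_matrix(); Q=(P-s["tcp_pos"])@r*1000
    m=((d>0)&(abs(Q[...,2]-24)<7)&(abs(Q[...,0])<80)&(abs(Q[...,1])<28)).astype(np.uint8)
    n,l,st,_=cv2.connectedComponentsWithStats(m); k=Q[l==1+st[1:,4].argmax()]
    A=np.c_[k[:,0],k[:,1],np.ones(len(k))]; f=np.linalg.lstsq(A,k[:,2],rcond=None)[0]
    c,sz,a=pose(k/1000,0,0)
    print("held: centre mm",np.round(c*1000,2),"size",np.round(sz,1),"angle",round(a,2),"slopes",np.round(f,4),"x range",np.round(np.percentile(k[:,0],[.2,99.8]),1),len(k))
E
python3 - <<'E'
from h import *
i=camera_info("wrist"); s=arm.read_state(); im,d=camera("wrist"); P=cloud(d,i); cv2.imwrite("pics/w2.png",im)
held(im,d,P,s)
delta(.574,.1502,.165,-5.5)
E
```

```text
held: centre mm [31.25  0.18] size [44.2 61.6] angle 0.0 slopes [5.50000e-03 4.00000e-04 2.34979e+01] x range [ 2.4 61.9] 7120
t 5.7 tcp [ 0.5633 -0.146   0.1632] yaw_y 27.56 tilt z [-2.e-03  7.e-04 -1.e+00] F [ 0.6 -0.6 -0.8] w 0.0129
shift cm [25.77 14.65 -0.16] turn 0.577
```

View pics/w2.png

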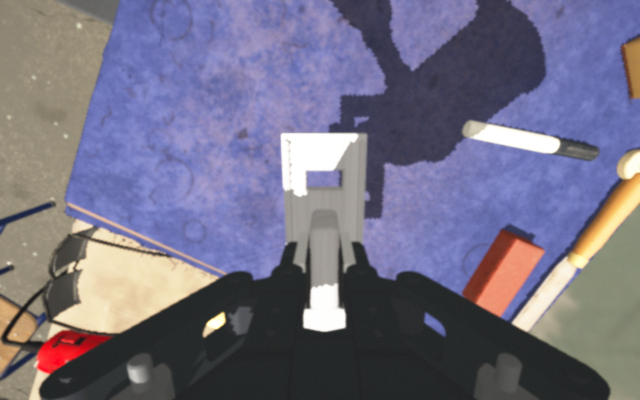

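Held level: the far end is at tool x = 61.9 mm (62 expected), square in the jaws. Going to a viewpoint short of the dock.

{"name": "send_rows", "arguments": {"translation": [[1.0, 0.6, 0], [2.2, 1.3, 0], [2.4, 1.5, 0], [2.5, 1.5, 0], [2.5, 1.5, 0], [2.3, 1.4, 0], [1.5, 0.9, 0], [0.7, 0.4, 0], [0, 0, 0]], "turn": [0, 0, 0, 0, 0, 0, 0, 0, 0], "claw": [0, 0, 0, 0, 0, 0, 0, 0, 0]}}

```text
time: 6.6
tcp_pos: [0.5744, 0.031, 0.1638]
tcp_rot: [0.518, 0.856, -0.0, -0.0]
ft_force: [0.4, -0.1, -1.2]
width: 0.013
finger_force: 59.4
```

{"name": "send_rows", "arguments": {"translation": [[0, 0, 0], [0, 0, 0], [0, 0, 0], [0, 0, 0], [0, 0, 0], [0, 0, 0], [0, 0, 0], [0, 0, 0]], "turn": [0.06, 0.1, 0.12, 0.12, 0.1, 0.07, 0, 0], "claw": [0, 0, 0, 0, 0, 0, 0, 0]}}

```text
time: 7.4
tcp_pos: [0.5747, 0.029, 0.1641]
tcp_rot: [0.738, 0.675, -0.0, -0.0]
ft_force: [0.1, 0.8, -1.6]
width: 0.0129
finger_force: 59.4
```

```bash
cat > dk.py <<'E'
from h import *
i=camera_info("wrist"); s=arm.read_state(); im,d=camera("wrist"); P=cloud(d,i)
import sys; cv2.imwrite(f"pics/{sys.argv[1]}.png",im); np.savez(sys.argv[1]+".npz",P=P,d=d)
held(im,d,P,s)
ang=np.radians(84.5); ey=np.array([np.cos(ang),np.sin(ang)]); ex=np.array([ey[1],-ey[0]])
Q=P[...,:2]-np.array([.574,.1502]); X=Q@ex*1000; Y=Q@ey*1000; Z=P[...,2]*1000
def rep(n,m):
    m&=d>0
    if m.sum()>8: print(n,m.sum(),"x",np.round(np.percentile(X[m],[1,99]),1),"y",np.round(np.percentile(Y[m],[1,99]),1),"z",np.round(np.percentile(Z[m],[5,50,98]),1))
rep("plate",(Z>5)&(Z<11)&(abs(X)<60)&(abs(Y)<80))
for sg,n in ((1,"L"),(-1,"R")):
    rep("post"+n,(Z>35)&(Z<49)&(abs(X)<27)&(sg*Y>49)&(sg*Y<72))
    rep("hook"+n,(Z>53)&(Z<80)&(abs(X)<20)&(sg*Y>25)&(sg*Y<60))
delta(.574,.1502,.165,-5.5)
E
python3 dk.py w3
```

```text
held: centre mm [31.11 -0.16] size [44.2 61.5] angle -0.08 slopes [6.60000e-03 1.00000e-04 2.34884e+01] x range [ 2.2 61.7] 7112
plate 6885 x [-42.   40.4] y [-64.1  46.3] z [ 7.9  9.2 10.6]
postR 651 x [-22.4  20.8] y [-62.5 -52.4] z [36.  40.9 42.6]
hookR 235 x [-7.6  5.9] y [-47.1 -38.6] z [55.3 62.6 66.7]
t 7.45 tcp [0.5747 0.0291 0.1641] yaw_y -5.04 tilt z [-3.e-04 -2.e-04 -1.e+00] F [ 0.6 -0.4 -1.9] w 0.0128
shift cm [12.05 -1.13 -0.09] turn 0.008
```

View pics/w3.png

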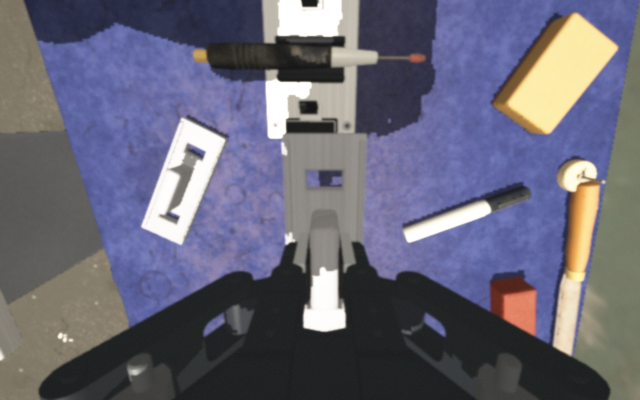

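The wrist view shows the near hook at px (309,106) and the post at (312,126), with the grinder across the dock. In the wrist frame the dock centre is about (0.5735, 0.1498) and the seat about 0.040. Moving above it and coming partway down.

{"name": "send_rows", "arguments": {"translation": [[1.0, -0.1, 0], [2.0, -0.2, 0], [2.4, -0.24, 0], [2.5, -0.24, 0], [2.2, -0.2, 0], [1.3, -0.13, 0], [0.6, -0.06, 0], [0, 0, 1.0], [0, 0, 1.6], [0, 0, 1.0], [0, 0, 0.4], [0, 0, 0]], "turn": [0.004, 0.004, 0, 0, 0, 0, 0, 0, 0, 0, 0, 0], "claw": [0, 0, 0, 0, 0, 0, 0, 0, 0, 0, 0, 0]}}

```text
time: 8.65
tcp_pos: [0.5743, 0.1496, 0.1234]
tcp_rot: [0.741, 0.672, -0.001, -0.0]
ft_force: [0.4, -1.5, -1.1]
width: 0.013
finger_force: 59.4
```

```bash
python3 dk.py w4
python3 - <<'E'
from h import *
im,d=camera("scene"); a=cv2.resize(im[190:320,220:420],None,fx=4,fy=4,interpolation=cv2.INTER_CUBIC)
cv2.imwrite("pics/s4.png",a)
delta(.5735,.1498,.124,-5.5)
E
```

```text
held: centre mm [31.29 -0.17] size [44.2 61.2] angle -0.09 slopes [ 6.3000e-03 -2.0000e-04  2.3493e+01] x range [ 2.  61.7] 7143
plate 2216 x [-42.6  40.8] y [-51.9  66.1] z [ 7.7  9.  10.5]
postL 388 x [-22.6  20.2] y [59.5 63.6] z [36.  40.7 42.2]
hookL 19 x [-7.2  4.4] y [35.5 36. ] z [64.1 65.  66.4]
t 8.7 tcp [0.5747 0.1498 0.1242] yaw_y -5.59 tilt z [-2.e-04 -2.e-04 -1.e+00] F [ 1.2  0.  -0.8] w 0.0127
shift cm [ 0.03 -0.07 -4.08] turn -0.002
t 8.75 tcp [0.5749 0.1499 0.1246] yaw_y -5.58 tilt z [ 6.e-04 -0.e+00 -1.e+00] F [ 0.2 -0.5 -1.4] w 0.0128
shift cm [-0.03 -0.14  0.06] turn -0.001
```

View pics/s4.png

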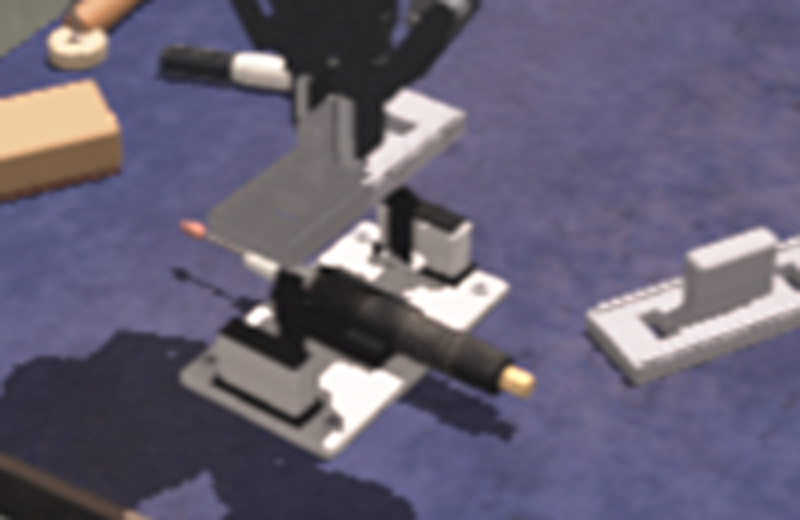

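View pics/w4.png

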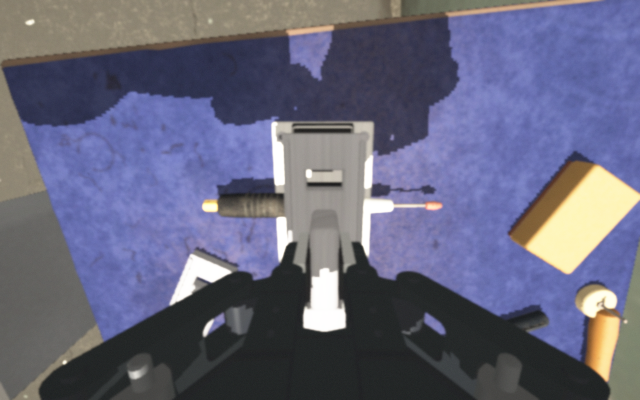

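The hook tip is visible in the keeper's window at px (322,177), and the dock is about 1.3 mm to -tool-y of the keeper. Correcting and lowering until the tips are in the windows.

{"name": "send_rows", "arguments": {"translation": [[0, -0.07, 0], [0, -0.06, 0], [0, 0, 0.4], [0, 0, 0.7], [0, 0, 0.7], [0, 0, 0.5], [0, 0, 0.4], [0, 0, 0.2], [0, 0, 0]], "turn": [0, 0, 0, 0, 0, 0, 0, 0, 0], "claw": [0, 0, 0, 0, 0, 0, 0, 0, 0]}}

```text
time: 9.65
tcp_pos: [0.5732, 0.1502, 0.095]
tcp_rot: [0.741, 0.672, -0.0, -0.0]
ft_force: [0.0, -0.2, -1.4]
width: 0.0127
finger_force: 59.4
```

```bash
python3 dk.py w5; python3 -c "
import cv2; im=cv2.imread('pics/w5.png'); cv2.imwrite('pics/w5c.png',cv2.resize(im[90:250,240:410],None,fx=3.5,fy=3.5,interpolation=cv2.INTER_CUBIC))"
```

```text
held: centre mm [31.34 -0.16] size [44.3 60.8] angle -0.11 slopes [6.80000e-03 1.20000e-03 2.35125e+01] x range [ 2.1 61.7] 7131
plate 3400 x [-42.5  40.6] y [-45.3  66.2] z [ 7.9  9.1 10.5]
postL 333 x [-22.3  19.9] y [61.2 63.5] z [35.7 40.1 42.1]
hookL 4640 x [-19.6  19.5] y [25.4 59.5] z [64.9 70.8 73.6]
hookR 791 x [-13.2  11.2] y [-58.8 -43.4] z [69.9 70.8 71.9]
t 9.7 tcp [0.5734 0.1503 0.0953] yaw_y -5.56 tilt z [ 0.e+00 -3.e-04 -1.e+00] F [ 0.3 -1.4 -1.5] w 0.0133
shift cm [-0.    0.07 -6.97] turn -0.001
```

View pics/w5c.png

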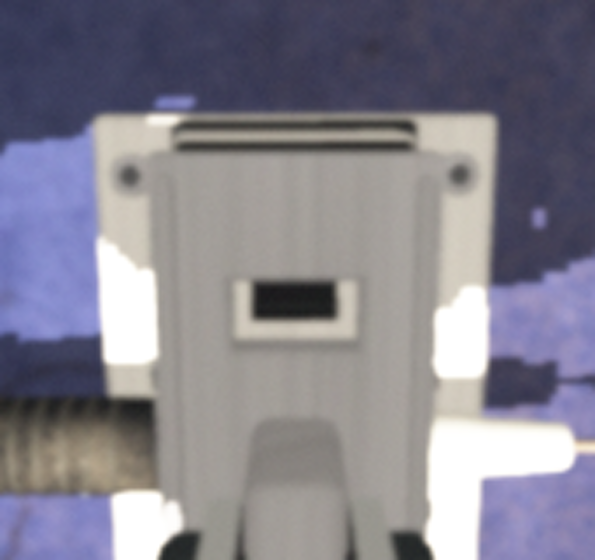

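The hook is centred in the window (crop px 295,300), clear on both sides. Pressing down slowly.

{"name": "send_rows", "arguments": {"translation": [[-0.04, 0, 0], [0, 0, 0.2], [0, 0, 0.2], [0, 0, 0.2], [0, 0, 0.2], [0, 0, 0.2], [0, 0, 0.2], [0, 0, 0.15], [0, 0, 0]], "turn": [0, 0, 0, 0, 0, 0, 0, 0, 0], "claw": [0, 0, 0, 0, 0, 0, 0, 0, 0], "grip_force": 80}}

```text
time: 10.6
tcp_pos: [0.5731, 0.1499, 0.0813]
tcp_rot: [0.741, 0.672, -0.0, -0.0]
ft_force: [0.5, -2.4, -0.6]
width: 0.0121
finger_force: 81.5
```

{"name": "send_rows", "arguments": {"translation": [[0, 0, 0.15], [0, 0, 0.15], [0, 0, 0.1], [0, 0, 0]], "turn": [0, 0, 0, 0], "claw": [0, 0, 0, 0]}}

```text
time: 11.0
tcp_pos: [0.5731, 0.15, 0.0774]
tcp_rot: [0.741, 0.672, -0.0, -0.0]
ft_force: [0.0, -1.0, -0.9]
width: 0.0126
finger_force: 81.7
```

{"name": "send_rows", "arguments": {"translation": [[0, 0, 0.1], [0, 0, 0.1]], "turn": [0, 0], "claw": [0, 0]}}

```text
time: 11.2
tcp_pos: [0.5729, 0.1501, 0.0753]
tcp_rot: [0.741, 0.672, -0.0, -0.0]
ft_force: [1.3, -0.5, -0.9]
width: 0.0127
finger_force: 81.4
```

{"name": "send_rows", "arguments": {"translation": [[0, 0, 0.1]], "turn": [0], "claw": [0]}}

```text
time: 11.3
tcp_pos: [0.5729, 0.1501, 0.0752]
tcp_rot: [0.741, 0.672, -0.0, -0.0]
ft_force: [-4.0, -0.8, 11.2]
width: 0.0123
finger_force: 83.1
```

```bash
python3 dk.py w6
python3 - <<'E'
from h import *
im,d=camera("scene")
w=cv2.imread("pics/w6.png")[90:250,240:410]
a=cv2.resize(im[200:310,240:390],(480,352),interpolation=cv2.INTER_CUBIC); b=cv2.resize(w,(320,301),interpolation=cv2.INTER_CUBIC)
o=np.zeros((352,800,3),np.uint8); o[:,:480]=a; o[:301,480:]=b
cv2.imwrite("pics/s6.png",o)
E
```

```text
held: centre mm [30.69 -0.24] size [44.2 62.1] angle -0.1 slopes [4.80000e-03 4.00000e-04 2.34594e+01] x range [ 1.9 61.7] 7175
plate 4258 x [-42.5  40.5] y [-39.   66.3] z [ 7.8  9.  10.5]
postL 385 x [-22.3  19.9] y [61.5 63.5] z [35.6 39.9 43.4]
hookL 944 x [-19.9  19.4] y [26.8 57.5] z [53.2 57.8 66.1]
hookR 274 x [-7.7  6. ] y [-41.2 -37.6] z [58.2 64.1 66.4]
t 11.35 tcp [0.5729 0.1501 0.0753] yaw_y -5.55 tilt z [-6.e-04 -1.e-04 -1.e+00] F [-2.8 -0.7  4.7] w 0.0125
shift cm [ 0.02  0.1  -8.97] turn -0.001
```

View pics/s6.png

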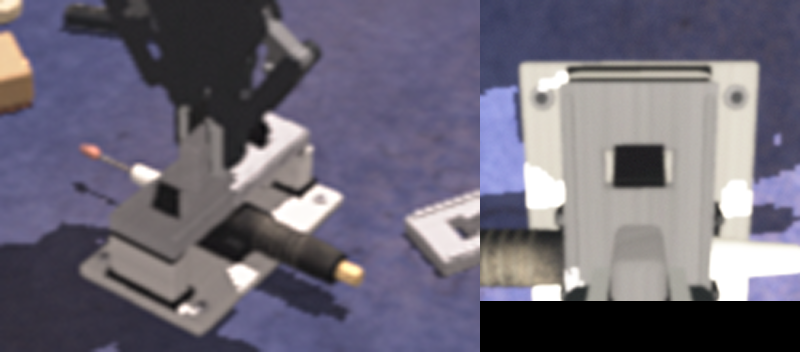

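Both hooks stand through the windows, bent inward (barb at window edge), with the keeper about 1–2 mm short of home. Continuing in small steps.

{"name": "send_rows", "arguments": {"translation": [[0, 0, 0.05]], "turn": [0], "claw": [0]}}

```text
time: 11.5
tcp_pos: [0.5729, 0.1501, 0.0752]
tcp_rot: [0.741, 0.672, -0.0, -0.0]
ft_force: [-5.7, -0.8, 12.4]
width: 0.0123
finger_force: 83.2
```

{"name": "send_rows", "arguments": {"translation": [[0, 0, 0.05]], "turn": [0], "claw": [0]}}

```text
time: 11.6
tcp_pos: [0.5729, 0.1501, 0.0752]
tcp_rot: [0.741, 0.672, -0.0, -0.0]
ft_force: [-6.9, -1.0, 15.4]
width: 0.0122
finger_force: 83.8
```

{"name": "send_rows", "arguments": {"translation": [[0, 0, 0.1]], "turn": [0], "claw": [0]}}

```text
time: 11.7
tcp_pos: [0.573, 0.1501, 0.0752]
tcp_rot: [0.74, 0.672, 0.0, 0.0]
ft_force: [-10.8, -1.5, 26.6]
width: 0.012
finger_force: 85.3
```

{"name": "send_rows", "arguments": {"translation": [[0, 0, 0.1]], "turn": [0], "claw": [0]}}

```text
time: 11.8
tcp_pos: [0.573, 0.1501, 0.0752]
tcp_rot: [0.74, 0.672, 0.0, 0.0]
ft_force: [-12.4, -3.3, 33.3]
width: 0.0123
finger_force: 86.3
```

```bash
python3 dk.py w7
python3 - <<'E'
from h import *
z=np.load("w7.npz");P=z["P"];d=z["d"]
s=arm.read_state(); r=R.from_quat(s["tcp_rot"]).as_matrix(); Q=(P-s["tcp_pos"])@r*1000
m=(d>0)&(abs(Q[...,1])<6)&(Q[...,0]>25)&(Q[...,0]<70)
v,u=np.where(m)
for row in np.unique(v):
    k=m[row]; print(row,np.round(np.median(Q[row][k],0)[[0,2]],1),end="; ")
E
```

```text
held: centre mm [30.61 -0.29] size [44.2 62.2] angle 0.09 slopes [4.40000e-03 2.30000e-03 2.34768e+01] x range [ 1.8 61.7] 7164
plate 4277 x [-42.5  40.5] y [-39.4  66.4] z [ 7.8  9.  10.5]
postL 376 x [-22.3  19.8] y [61.5 63.5] z [35.6 40.  42.8]
hookL 958 x [-19.9  19.4] y [25.8 57.1] z [53.2 57.6 66.3]
hookR 297 x [-7.9  5.9] y [-41.6 -37.8] z [58.  64.4 66.3]
t 11.85 tcp [0.573  0.1501 0.0752] yaw_y -5.54 tilt z [ 9.e-04 -1.e-04 -1.e+00] F [-11.   -2.7  25.3] w 0.0128
shift cm [ 0.02  0.11 -8.98] turn -0.001
118 [69.7 74.6]; 119 [69.1 74.3]; 120 [68.4 74.4]; 121 [67.8 74.4]; 122 [67.1 74.6]; 123 [66.6 67.9]; 124 [65.9 66.5]; 125 [65.4 61.6]; 126 [64.8 61.2]; 127 [64.2 61.4]; 128 [63.8 54.6]; 129 [63.6 39.7]; 130 [63.1 38.5]; 131 [62.7 35. ]; 132 [62.2 34.5]; 133 [61.7 33.3]; 134 [61.7 24.3]; 135 [61.2 23.9]; 136 [60.7 24. ]; 137 [60.1 24.2]; 138 [59.6 24.3]; 139 [59.1 24.1]; 140 [58.6 24.3]; 141 [58.1 24.1]; 142 [57.6 24.2]; 143 [57.1 24. ]; 144 [56.6 23.7]; 145 [56.1 24.2]; 146 [55.6 24.1]; 147 [55.1 24.1]; 148 [54.5 24.4]; 149 [54.  24.3]; 150 [53.5 24.3]; 151 [53.  23.7]; 152
[... 180 characters left out ...]
1]; 163 [46.7 23.9]; 164 [46.2 24.1]; 165 [45.6 24.4]; 166 [45.  24.6]; 167 [45.  21.3]; 168 [44.6 20.5]; 169 [44.3 19.7]; 170 [43.8 19.3]; 171 [43.4 18.6]; 172 [43.  17.9]; 173 [42.7 17. ]; 174 [42.3 16.4]; 175 [41.9 15.5]; 176 [41.6 14.8]; 177 [41.2 14.2]; 178 [40.7 13.9]; 179 [40.4 12.9]; 180 [40.1 12.2]; 181 [39.7 11.5]; 182 [39.3 11. ]; 183 [38.9 10.4]; 184 [38.6  9.5]; 185 [38.2  9.3]; 186 [37.7  9.3]; 187 [37.1  9.8]; 188 [36.5 10.1]; 189 [35.9 10.5]; 190 [31.8 25.1]; 191 [31.2 24.9]; 192 [30.9 24.2]; 193 [30.3 24.2]; 194 [29.7 24.2]; 195 [29.2 24.1]; 196 [28.6 24.2]; 197 [28.1 24.1]; 198 [27.5 24. ]; 199 [26.9 24.2]; 200 [26.3 24.3]; 201 [25.8 24.2]; 202 [25.3 23.9]; 203 [25.  22.9];
```

The left hook's ramp spans tool x 38.5 to 45 mm, past the window edge at 43. Its tip is 14.7 mm above the keeper top (15 when seated). So the keeper has bottomed and the left hook has clicked. Relieving the push, then releasing and retreating.

{"name": "send_rows", "arguments": {"translation": [[0, 0, -0.15], [0, 0, -0.15], [0, 0, -0.05], [0, 0, 0]], "turn": [0, 0, 0, 0], "claw": [0, 0, 0, 0]}}

```text
time: 12.25
tcp_pos: [0.5733, 0.15, 0.0753]
tcp_rot: [0.741, 0.672, 0.0, 0.0]
ft_force: [-2.2, -1.2, 2.4]
width: 0.0125
finger_force: 81.9
```

{"name": "send_rows", "arguments": {"translation": [[0, 0, 0], [0, 0, 0], [0, 0, 0], [0, 0, 0], [0, 0, 0], [0, 0, -1], [0, 0, -2], [0, 0, -3], [0, 0, -3], [0, 0, -2], [0, 0, -1], [0, 0, 0]], "turn": [0, 0, 0, 0, 0, 0, 0, 0, 0, 0, 0, 0], "claw": [50, 50, 50, 50, 50, 50, 50, 50, 50, 50, 50, 50]}}

```text
time: 13.45
tcp_pos: [0.5739, 0.1501, 0.197]
tcp_rot: [0.741, 0.672, 0.001, 0.001]
ft_force: [-0.2, -0.4, 0.1]
width: 0.0429
finger_force: 0.0
```

{"name": "send_rows", "arguments": {"translation": [[-2, 0, 0], [-4, 0, 0], [-4, 0, 0], [-4, 0, 0], [-2, 0, 0], [0, 0, 0]], "turn": [0, 0, 0, 0, 0, 0], "claw": [50, 50, 50, 50, 50, 50]}}

```text
time: 14.05
tcp_pos: [0.5569, -0.0118, 0.1939]
tcp_rot: [0.742, 0.671, -0.001, -0.001]
ft_force: [-0.1, 0.5, 0.2]
width: 0.0431
finger_force: 0.0
```

Run:
```python
from h import *
T=[]
ang=np.radians(84.5); ey=np.array([np.cos(ang),np.sin(ang)]); ex=np.array([ey[1],-ey[0]])
for n in ("wrist","top","scene"):
    i=camera_info(n); im,d=camera(n); P=cloud(d,i); T.append(im)
    Q=P[...,:2]-np.array([.5733,.1497]); X=Q@ex*1000; Y=Q@ey*1000; Z=P[...,2]*1000
    m=(d>0)&(abs(X)<20)&(abs(Y)<64)
    for a,b in((-61,-50),(50,61),(-30,-25),(25,30)):
        k=m&(Y>a)&(Y<b)&(Z>35)&(Z<56)&(abs(abs(X)-14)<5)
        if k.sum()>5: print(n,"keeper top y",a,b,"z",np.round(np.median(Z[k]),2),k.sum())
    for sg in(1,-1):
        k=m&(sg*Y>33)&(sg*Y<50)&(abs(X)<6)&(Z>53)
        if k.sum()>3:
            z=Z[k];y=sg*Y[k]; print(n,"hook",sg,"zmax",round(z.max(),1),[(lo,np.round(y[(z>=lo)&(z<lo+3)].max(),1)) for lo in range(53,68,3) if ((z>=lo)&(z<lo+3)).any()])
a=cv2.resize(T[2][200:310,240:390],(440,322),interpolation=cv2.INTER_CUBIC); b=cv2.resize(T[0],(360,225))
c=cv2.resize(T[1][180:260,215:305],(360,320),interpolation=cv2.INTER_CUBIC)
o=np.zeros((560,800,3),np.uint8); o[:322,:440]=a; o[:320,440:]=c; o[325:550,:360]=b
cv2.imwrite("pics/end.png",o); delta(.5,0,.2,0)
```

```text
wrist keeper top y -61 -50 z 51.22 314
wrist keeper top y -30 -25 z 51.18 154
wrist hook -1 zmax 67.0 [(53, np.float64(47.3)), (56, np.float64(46.8)), (59, np.float64(44.3)), (62, np.float64(43.3)), (65, np.float64(41.7))]
top keeper top y 50 61 z 50.11 46
top keeper top y -30 -25 z 49.33 19
top keeper top y 25 30 z 49.3 18
top hook 1 zmax 65.6 [(53, np.float64(46.2)), (56, np.float64(43.9)), (59, np.float64(43.6)), (62, np.float64(40.6)), (65, np.float64(37.7))]
scene keeper top y -61 -50 z 50.49 31
scene keeper top y 50 61 z 49.52 55
scene keeper top y -30 -25 z 49.84 10
scene keeper top y 25 30 z 50.67 10
scene hook 1 zmax 65.9 [(53, np.float64(46.4)), (56, np.float64(44.7)), (59, np.float64(43.8)), (62, np.float64(42.2)), (65, np.float64(41.3))]
scene hook -1 zmax 66.1 [(53, np.float64(46.5)), (56, np.float64(42.5)), (59, np.float64(39.3)), (62, np.float64(40.4)), (65, np.float64(39.3))]
t 14.2 tcp [ 0.5574 -0.0086  0.1945] yaw_y -5.55 tilt z [-1.4e-03  5.0e-04 -1.0e+00] F [0.5 0.9 0.5] w 0.0428
shift cm [ 0.3  -5.8  -0.55] turn -0.097
```

View pics/end.png

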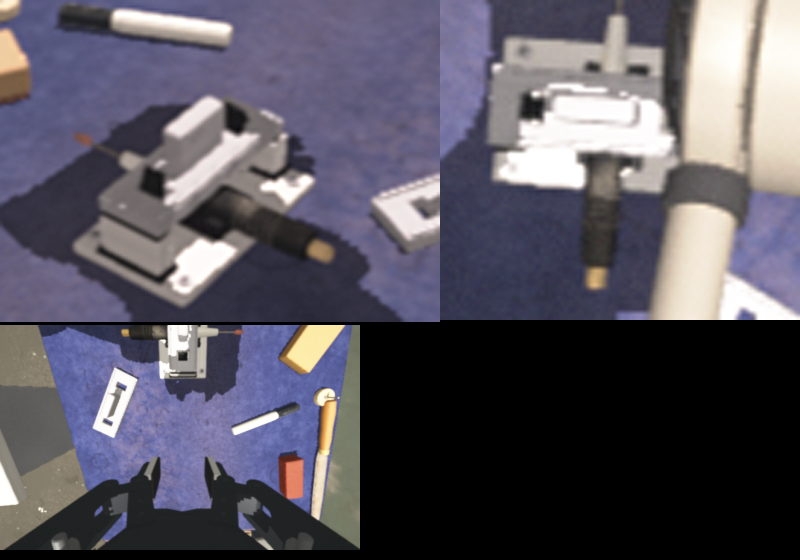

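The picture shows the keeper level on both posts, with its top at about 50 mm. Both barbs reach about 46.5 mm over the window edges, so both hooks have clicked. The grinder is in its saddle and the gripper is clear.

```bash
python3 -c "
from bench import arm
print(arm.hand_in())"
```

```text
the job is handed in; nothing more can be done
None
```

The keeper is home on both posts with both hooks clicked over it and released, the push peaked at about 33 N, the grinder is still in its saddle, and the job was handed in at about 14 s.

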